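# Eject a tape and stop it with the other finger

## Robot

A 6-joint arm with a two-finger parallel gripper is mounted at the origin on the work surface. World frame = base frame: x ahead of the robot, y to its left, z up, the work surface at z = 0. Lengths are in m, angles in rad, forces in N, time in s.
With the tool pointing down it reaches from about 0.35 to 0.775 m from the base axis. Payload 7.3 kg.
Tool frame: the origin (TCP) lies at the very end of the fingers, on their centre line; the grasp point (between the pads) lies 19 mm behind it (grip_depth is the z of the grasp point in the tool frame, in m); z points along the fingers, y is the direction in which the jaws open and shut (so a half turn about z gives the same grasp; the last joint's range is limited). The gripper opens to 92 mm and grips with 3 to 60 N. Pads are 19 mm wide; open, the fingers measure 130 mm over their backs; the gripper's body (75 mm by 190 mm) begins 47 mm behind the grasp point.
Start: joints at [1.129, 0.342, 1.524, -0, 1.275, -0.146], TCP at [0.153, 0.502, 0.227] pointing down, gripper open.
Joint ranges: [-2.53, 2.53], [-0.77, 2.02], [0.04, 2.7], [-1, 4.14], [0.28, 2.66], [-3.11, 3.11]. Speed limits (rad/s): [2.57, 2.57, 3.14, 3.14, 3.14, 3.14].

## Interface

Orientations are given as [roll, pitch, yaw] about the fixed x, y, z axes, in that order (R = Rz(yaw) Ry(pitch) Rx(roll)).
In Python, from cell import * gives the robot as it stands. The module is installed in compiled form; this text tells all that it offers.
- The arm moves only by the tool step_arm, never from a script. Its argument "moves" is a list of rows, each a list of 3 entries, a list of its own where there are three numbers: the finger opening in m, from 0 to 0.0918, then the shift along the tool's x, y, z in m, then the turn about the tool's z in degrees. A call has 1 to 8 rows; each row is the pose to reach, as a shift and turn from the pose commanded when the call began, along the tool's axes at that moment; what a row does not reach only later rows make up. A row lasts 1/8 s, in which the tool goes at most 62.5 mm and 10.7 degrees, less where a joint would pass 70% of its speed; a pose out of reach is approached as far as the arm can. A call with a gripper value outside its range is refused whole. The fingers move at their own pace and stop on an object; "newtons" is the grip in N (left out, the last holds). Time passes only in rows, so rows that repeat a pose let the fingers close. It gives the time, the measured TCP pose, the force and the opening at its end, in the units of the state.
- observe(): the state, without advancing time (a new reading comes with each control period).
- get_image(name): name is "scene" or "top"; returns the picture (400x640x3 uint8, blue, green, red); there is no depth.
- camera_model(name): a dict with "fx", "fy", "cx", "cy" (pixels), "k1" (the pictures are not rectified: a ray, as slopes to the right and down, at radius r is drawn at 1 + k1 r^2 times it, then the intrinsics apply), "origin" and "attitude" of the camera in the world. Camera axes: x right, y up, looking along -z (the intrinsics and any distortion apply to the point x, -y, -z); pixel columns grow to the right and rows downward; lengths in m; the calibration is good to about 2 mm. A picture is of the moment at which its call begins. camera_model takes no time and is no camera call.
- job_done(): hands the job in, once; it reports no verdict.
The state is a dict: "time": time; "qpos": joint angles; "qvel": joint speeds; "joint_torque": joint torques, N m; "eef_pos": TCP position; "tcp_rot": TCP orientation; "contact_force": force on the tool from outside, world axes, zero at the start; "moment": the same for the moment, N m; "grip_width": finger opening in m.
Only numpy, scipy, OpenCV 4.12 (cv2) and the standard library are available. Lean on these libraries where they do the work, as an engineer would, in place of code of your own. Each camera call takes 0.05 s, during which the arm holds its last target.

## Task

Eject the tape from the cassette deck: press the wide eject key down with one fingertip while your other finger waits low in the tray in front of the slot, so that the tape pops out against that finger and is trapped there, instead of shooting out of the tray. Finish while still holding it like that: the tape flat, only part-way out of the slot, leaning on the finger. Do not lift the tape, and leave the things standing around the deck where they are.

Things in the scene. Friction and masses are not known exactly. Their poses are not given: they have to be found in the camera images.
- deck: grey slot-loading cassette deck, fixed, 240 mm deep (x), 230 mm wide (y). Origin at table height under the middle of the slot's mouth; x points level into the slot (to the rear), y to its left, z up. x = -105 to 0 mm: open level top, 45 mm above the table. x = 0 to 135 mm: hood, 69 mm above the table, two knobs 12 mm higher on its right, a clear window over the tape
- slot_mouth (a point): middle of the slot's lower lip, at tray level (45 mm above the table); slot 67 mm wide, 16 mm high. The tray before it lies level between two ribs, 3 mm high and wide, at deck y = +-35.5 mm; eject key right of it (deck -y), four narrow dummy keys, 9 mm high, left of it (deck y = 52 to 104 mm)
- eject_top (a point): centre of the top of the eject key, moving with it. The key is a cap 28 mm (x) by 26 mm (y), standing at deck x = -45 mm, y = -60 mm, its top 11 mm above the tray at rest and 3 mm above it when fully down
- eject (a joint): how far the eject key is pressed: 0 at rest, 0.008 m fully down; a spring key that takes 1.8 N to start and 4.2 N fully down and comes up again when let go. At about 5.5 mm it releases the carriage
- carriage (a joint): travel of the sprung carriage in the slot, behind the tape: 0 to 0.001 m latched, 0.045 m fully out. Released, it shoots the tape out of the slot (to the deck's -x) with 2.4 N falling to 1.3 N, at up to 1.5 m/s, and goes on pushing; an unhindered tape leaves the tray in about 0.2 s
- tape: white plastic cassette tape, 100 mm (x) by 64 mm (y) by 12 mm, about 50 g, loose, lying flat in the slot with a short edge towards the mouth and its x axis along the deck's. Origin: centre of its underside
- tape_edge (a point): middle of the tape's leading short edge, 6 mm above the tray; at the start it stands 4 mm out of the mouth (deck x = -4 mm)
- cup: white china cup, 70 mm wide at the rim, 58 mm high, with a handle; it stands on the table in front of the deck, in the line the tape would fly. Origin: centre of its underside
- boxed_tapes: stack of three boxed tapes, 109 x 70 x 48 mm, on the table to the left of the deck. Origin: centre of its underside
- goblet: stone goblet, 74 mm wide, 98 mm high, on the table to the right of the deck. Origin: centre of its underside
- jug: small metal milk jug, 72 mm wide, 80 mm high, with a handle, on the table to the right of the deck. Origin: centre of its underside

How it is judged:
On the way, in this order (a step that is already met when the one before it is completed fails the run):
1. a finger presses the eject key down (value of joint eject above 0.003 m and contact force between the fingers and eject above 0.5 N).
2. the popped tape is stopped against a finger, part-way out of the slot (x of tape_edge in the frame of deck between -0.065 and -0.012 m and contact force between the fingers and tape above 0.15 N and linear speed of tape below 0.02 m/s), for 0.2 s.
At the end, for the whole second after the job is handed in: The ejector has fired and the tape rests flat on the tray (tilt under 0.08 rad) and straight in the slot (within 0.1 rad), its leading edge 12 to 65 mm out of the mouth, at rest (under 20 mm/s), with a finger still bearing on it (over 0.15 N) (all of step 2 and value of joint carriage above 0.006 m and z of tape in the frame of deck between 0.042 and 0.05 m and angle between tape's own z axis and vertical below 0.08 rad and angle between the x axis of tape and the x axis of deck, either way round below 0.1 rad); the arm keeps its last pose, push and grip.
It fails at once if the tape shoots more than 70 mm out of the slot (x of tape_edge in the frame of deck below -0.07 m).
It fails at once if the tape is lifted or tipped (z of tape in the frame of deck above 0.053 m or angle between tape's own z axis and vertical above 0.2 rad).
It fails at once if the cup, the boxed tapes, the goblet or the jug is moved more than 20 mm or tipped (distance of any of cup, boxed_tapes, goblet, jug from where it was at the start of the episode above 0.02 m or angle between any of cup, boxed_tapes, goblet, jug's own z axis and vertical above 0.3 rad).
It also fails if it takes over 32 s, if anything falls off the work surface, if the arm or the gripper's body presses on something with over 40 N, if the wrist force passes 120 N, or if a joint passes its speed limit or range.

## Working session

There is one attempt and no reset: what is moved stays moved. The work goes in short steps, Python scripts to look and compute and a tool call to move; the robot and the scene stay as the last step left them, time stands still between calls to the robot, and variables do not carry over. Pictures are saved under pics/ and viewed, and the job is handed in when it is done.

Besides the shell and the picture viewer there is one more tool, called after "Call:" by a JSON object that holds its "method" and its "body", one argument or row to a line. step_arm: Moves the arm, as the interface text tells. Its arguments: {"type":"object","properties":{"moves":{"type":"array"},"newtons":{"type":"number"}},"required":["moves"]}

```bash
mkdir -p pics; python3 - <<'E'
from cell import *
import cv2
s=observe(); print({k:s[k] for k in s})
for n in("scene","top"):
    cv2.imwrite(f"pics/{n}0.png",get_image(n)); print(n,camera_model(n))
E
```

```text
{'time': 0.0, 'qpos': array([ 1.12901274e+00,  3.42719476e-01,  1.52500705e+00, -4.24353753e-05,
        1.27538938e+00, -1.45970777e-01]), 'qvel': array([ 7.01646865e-05, -6.07923240e-05, -1.04603486e-03,  1.58239140e-04,
       -1.29590092e-03, -1.15511295e-03]), 'joint_torque': array([-4.00364224e-04, -4.31240201e+01, -2.44222194e+01,  7.16801430e-02,
        5.58350596e-02, -1.24505614e-04]), 'eef_pos': array([0.15284951, 0.50183686, 0.22605012]), 'tcp_rot': array([-3.14007969e+00, -1.81415303e-04,  2.84579209e+00]), 'contact_force': array([-0.17747029,  0.03422595, -0.53098242]), 'moment': array([ 0.03114192, -0.02572404, -0.05224595]), 'grip_width': 0.09160314984319923}
scene {'fx': 406.0001022174816, 'fy': 406.0001022174816, 'cx': 317.1724910728507, 'cy': 199.5101330120484, 'k1': 0.01648170539553516, 'origin': array([ 1.01646641, -0.41640785,  0.49846107]), 'attitude': array([1.00485153, 0.02050963, 0.78099237])}
top {'fx': 472.3107757288148, 'fy': 472.3107757288148, 'cx': 322.819707206856, 'cy': 200.7317987198549, 'k1': -0.013812285097652194, 'origin': array([0.34201908, 0.05302197, 1.15704987]), 'attitude': array([ 2.06413474e-01, -8.35670651e-04, -1.53752000e+00])}
```

View pics/scene0.png

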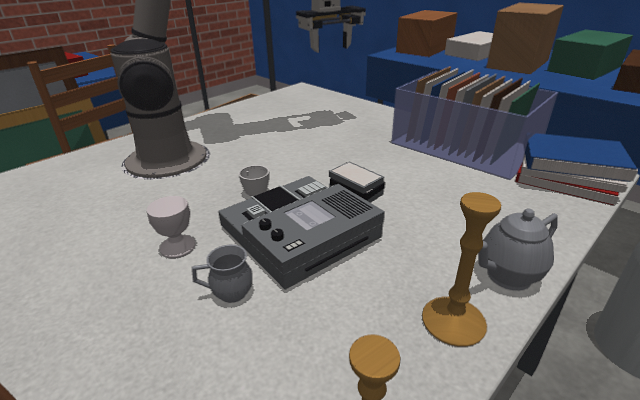

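View pics/top0.png

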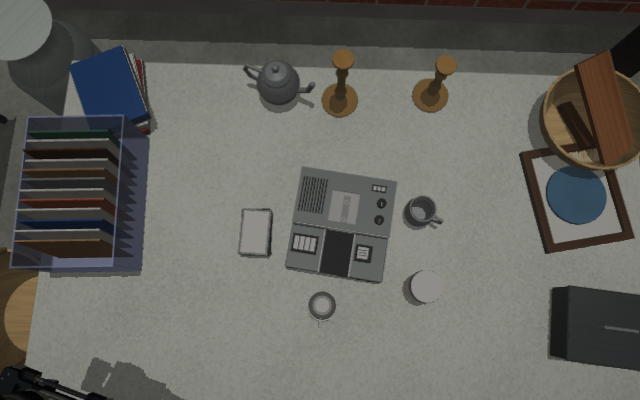

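The top view shows the deck at about (342,225), with the slot facing the robot. The dark tray is at (337,253), the eject key at (363,254), the cup at (322,305), the goblet at (425,287), the jug at (420,211) and the boxed tapes at (256,232). Next I'll zoom in for accurate corners.

```bash
python3 - <<'E'
import cv2
a=cv2.imread("pics/top0.png")[155:335,230:450]; cv2.imwrite("pics/topz.png",cv2.resize(a,None,fx=3.3,fy=3.3,interpolation=cv2.INTER_CUBIC))
a=cv2.imread("pics/scene0.png")[150:310,190:400]; cv2.imwrite("pics/scz.png",cv2.resize(a,None,fx=3.7,fy=3.7,interpolation=cv2.INTER_CUBIC))
E
```

```text
(no output)
```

View pics/topz.png

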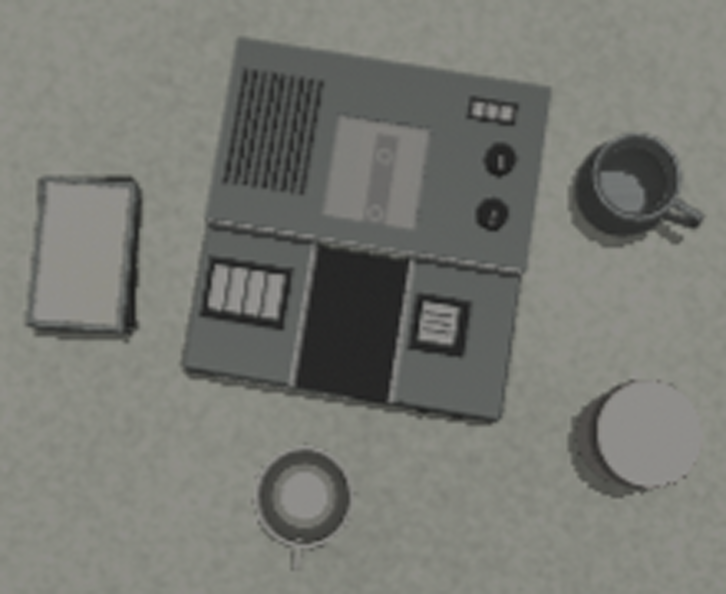

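View pics/scz.png

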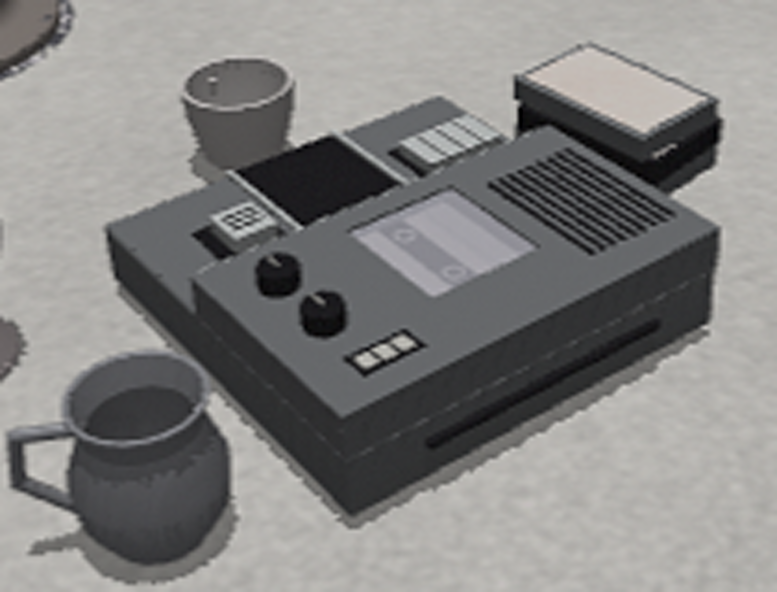

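```bash
cat > h.py <<'E'
import numpy as np, cv2
from cell import *
from scipy.spatial.transform import Rotation as Ro
def ray(n,p):
    c=camera_model(n); K=np.array([[c['fx'],0,c['cx']],[0,c['fy'],c['cy']],[0,0,1.]])
    u=cv2.undistortPoints(np.array([[p]],float),K,np.array([c['k1'],0,0,0.]))[0,0]
    d=Ro.from_euler('xyz',c['attitude']).apply([u[0],-u[1],-1]); return np.array(c['origin']),d/np.linalg.norm(d)
def onz(n,p,z):
    o,d=ray(n,p); return (o+d*(z-o[2])/d[2])
def proj(n,P):
    c=camera_model(n); q=Ro.from_euler('xyz',c['attitude']).inv().apply(np.array(P)-c['origin'])
    u=np.array([q[0],-q[1]])/-q[2]; u=u*(1+c['k1']*(u@u)); return u*[c['fx'],c['fy']]+[c['cx'],c['cy']]
def tri(p,q):
    o1,d1=ray('top',p);o2,d2=ray('scene',q)
    t=np.linalg.lstsq(np.stack([d1,-d2],1),o2-o1,rcond=None)[0]
    a,b=o1+t[0]*d1,o2+t[1]*d2; return (a+b)/2,np.linalg.norm(a-b)
E
cat > m.py <<'E'
from h import *
t=cv2.imread("pics/top0.png"); s=cv2.imread("pics/scene0.png")
def blobs(img,lo,hi,box,minA):
    g=cv2.cvtColor(img,cv2.COLOR_BGR2GRAY); m=np.zeros_like(g); x0,y0,x1,y1=box
    m[y0:y1,x0:x1]=cv2.inRange(g,lo,hi)[y0:y1,x0:x1]
    for c in cv2.findContours(m,cv2.RETR_EXTERNAL,cv2.CHAIN_APPROX_NONE)[0]:
        A=cv2.contourArea(c)
        if A>minA:
            e=cv2.approxPolyDP(c,0.06*cv2.arcLength(c,True),True)[:,0]; M=cv2.moments(c)
            print(A,"cen",round(M['m10']/M['m00'],2),round(M['m01']/M['m00'],2),"quad",e.tolist(),"mar",np.round(cv2.boxPoints(cv2.minAreaRect(c)),1).tolist())
print("top tray");blobs(t,0,45,(315,220,360,285),100)
print("top key");blobs(t,140,255,(354,240,378,264),15)
print("scene tray");blobs(s,0,45,(245,180,305,215),100)
print("scene key");blobs(s,140,255,(242,200,270,218),15)
E
python3 m.py
```

```text
top tray
1102.5 cen 336.38 253.0 quad [[327, 230], [320, 271], [346, 276], [353, 234]] mar [[319.5, 272.3999938964844], [326.29998779296875, 229.60000610351562], [353.29998779296875, 233.89999389648438], [346.3999938964844, 276.70001220703125]]
top key
scene tray
503.0 cen 275.33 198.13 quad [[297, 199], [280, 187], [254, 196], [271, 210]] mar [[254.0, 196.0], [289.3999938964844, 181.0], [297.29998779296875, 199.8000030517578], [261.8999938964844, 214.6999969482422]]
scene key
80.5 cen 255.28 208.99 quad [[247, 208], [252, 213], [263, 210], [258, 205]] mar [[246.89999389648438, 207.6999969482422], [261.0, 203.0], [263.5, 210.5], [249.39999389648438, 215.1999969482422]]
```

```bash
cat >> m.py <<'E'
print("top key2");blobs(t,105,255,(356,243,372,263),15)
print("top dummies");blobs(t,105,255,(290,232,318,255),15)
for a,b in (((327,230),(280,187)),):pass
print("tray tri")
for p,q,l in (((320,271.5),(280,187),'front left'),((346.5,276),(254,196),'front right'),((353,234),(271,210),'rear right'),((326.5,230),(297,199),'rear left')):
    X,e=tri(p,q); print(l,np.round(X*1e3,1),round(e*1e3,1),"onz45",np.round(onz('top',p,.045)*1e3,1),np.round(onz('scene',q,.045)*1e3,1))
def z(x,y):return (230+(x+.5)/3.3-.5,155+(y+.5)/3.3-.5)
def zs(x,y):return (190+(x+.5)/3.7-.5,150+(y+.5)/3.7-.5)
for p,q,l in ((z(238,37),zs(548,126),'hood rear? '),):pass
print("hood top corners / front corners (top view)")
for p,h,l in ((z(238,37),.069,'rear left'),(z(550,87),.069,'rear right'),(z(207,222),.069,'hoodfront left'),(z(524,270),.069,'hoodfront right'),(z(184,370),.045,'front left'),(z(500,418),.045,'front right')):
    print(l,np.round(onz('top',p,h)*1e3,1))
print("scene")
for q,h,l in ((zs(720,228),.069,'rear left'),(zs(343,416),.069,'rear right'),(zs(548,126),.069,'hoodfront left'),(zs(195,278),.069,'hoodfront right'),(zs(440,97),.045,'front left'),(zs(107,229),.045,'front right')):
    print(l,np.round(onz('scene',q,h)*1e3,1))
E
python3 m.py
```

```text
top tray
1102.5 cen 336.38 253.0 quad [[327, 230], [320, 271], [346, 276], [353, 234]] mar [[319.5, 272.3999938964844], [326.29998779296875, 229.60000610351562], [353.29998779296875, 233.89999389648438], [346.3999938964844, 276.70001220703125]]
top key
scene tray
503.0 cen 275.33 198.13 quad [[297, 199], [280, 187], [254, 196], [271, 210]] mar [[254.0, 196.0], [289.3999938964844, 181.0], [297.29998779296875, 199.8000030517578], [261.8999938964844, 214.6999969482422]]
scene key
80.5 cen 255.28 208.99 quad [[247, 208], [252, 213], [263, 210], [258, 205]] mar [[246.89999389648438, 207.6999969482422], [261.0, 203.0], [263.5, 210.5], [249.39999389648438, 215.1999969482422]]
top key2
98.5 cen 362.25 252.42 quad [[358, 247], [357, 257], [366, 258], [368, 248]] mar [[356.29998779296875, 257.20001220703125], [357.79998779296875, 246.10000610351562], [368.20001220703125, 247.60000610351562], [366.6000061035156, 258.70001220703125]]
top dummies
183.0 cen 303.97 242.73 quad [[295, 235], [293, 247], [313, 250], [315, 238], [301, 236], [298, 248]] mar [[292.6000061035156, 247.60000610351562], [294
[... 186 characters left out ...]
 64.9  45. ]
front right [398.7   0.4  45.6] 4.0 onz45 [397.6  -1.2  45. ] [399.1   2.6  45. ]
rear right [490.9 -17.9  62.3] 11.3 onz45 [496.6 -14.4  45. ] [466.9  -7.   45. ]
rear left [498.   44.3  61.9] 11.6 onz45 [504.1  48.7  45. ] [474.9  56.8  45. ]
hood top corners / front corners (top view)
rear left [653.2 112.8  69. ]
rear right [ 623.4 -113.2   69. ]
hoodfront left [516.9 129.   69. ]
hoodfront right [490.3 -95.1  69. ]
front left [414.2 142.   45. ]
front right [388.1 -82.1  45. ]
scene
rear left [655.3 114.1  69. ]
rear right [ 624.3 -112.    69. ]
hoodfront left [522.3 131.   69. ]
hoodfront right [495. -95.  69.]
front left [421.4 142.6  45. ]
front right [393.8 -82.6  45. ]
```

```bash
cat > fit.py <<'E'
from h import *
from scipy.optimize import least_squares
def z(x,y):return (230+(x+.5)/3.3-.5,155+(y+.5)/3.3-.5)
def zs(x,y):return (190+(x+.5)/3.7-.5,150+(y+.5)/3.7-.5)
D=[(.135,.115,.069),(.135,-.115,.069),(0,.115,.069),(0,-.115,.069),(-.105,.115,.045),(-.105,-.115,.045)]
T=[z(238,37),z(550,87),z(207,222),z(524,270),z(184,370),z(500,418)]
S=[zs(720,228),zs(343,416),zs(548,126),zs(195,278),zs(440,97),zs(107,229)]
obs=[(d,onz('top',p,d[2])) for d,p in zip(D,T)]+[(d,onz('scene',p,d[2])) for d,p in zip(D,S)]
obs+=[((-.045,-.060,.056),onz('top',(362.25,252.42),.056)),((-.045,-.060,.056),onz('scene',(255.28,208.99),.056)),((-.105,.034,.045),onz('top',(319.7,272),.045)),((-.105,-.034,.045),onz('top',(346.4,276.5),.045))]
def R(a):return np.array([[np.cos(a),-np.sin(a)],[np.sin(a),np.cos(a)]])
def f(v):return np.concatenate([v[:2]+R(v[2])@np.array(d[:2])-o[:2] for d,o in obs])
r=least_squares(f,[.5,.02,-.1],loss='soft_l1',f_scale=.002); v=r.x
print(v,np.degrees(v[2])); print(np.round(f(v).reshape(-1,2)*1e3,1))
print("key tri",tri((362.25,252.42),(255.28,208.99)))
print("key pred",v[:2]+R(v[2])@[-.045,-.06])
print("target TCP (deck -.043,-.030)",v[:2]+R(v[2])@[-.043,-.03],"yaw",np.pi+v[2])
for n,p,h in(("cup",(322,302),.058),("goblet",(426.5,286.5),.098),("jug",(421,209),.08)):print(n,onz('top',p,h))
E
python3 fit.py
```

```text
[ 0.50577899  0.01740792 -0.12635318] -7.2395040959074475
[[ 1.   1.7]
 [ 1.8 -0.5]
 [ 3.3  2.5]
 [ 1.  -1.5]
 [ 1.9  2.7]
 [-0.9 -1.4]
 [-1.1  0.4]
 [ 1.  -1.7]
 [-2.   0.5]
 [-3.7 -1.7]
 [-5.3  2.1]
 [-6.7 -0.8]
 [ 1.  -0.3]
 [-1.1 -0.6]
 [ 1.1  2.9]
 [ 0.9 -2.1]]
key tri (array([ 0.45309502, -0.03562295,  0.05505531]), np.float64(0.0013596463608264837))
key pred [ 0.45357669 -0.03644299]
target TCP (deck -.043,-.030) [ 0.45934127 -0.00693418] yaw 3.015239470904593
cup [0.33657308 0.05378896 0.058     ]
goblet [ 0.37781728 -0.17590904  0.098     ]
jug [ 0.55546849 -0.16898579  0.08      ]
```

The fit residuals are a few mm, and the key triangulates to z = 55 mm, against 56 mm in the text. Deck yaw is -7.2°. Target TCP is (0.459, -0.007) with the opening at 41 mm, so one finger sits on the key and the other at mid-tray.

Call:
{"method": "step_arm", "body": {
  "moves": [
    [0.041, [-0.044, -0.04, 0], -1.2],
    [0.041, [-0.088, -0.08, 0], -2.4],
    [0.041, [-0.132, -0.12, 0], -3.6],
    [0.041, [-0.176, -0.16, 0], -4.8],
    [0.041, [-0.22, -0.2, 0], -6.0],
    [0.041, [-0.264, -0.24, 0], -7.2],
    [0.041, [-0.308, -0.28, 0], -8.4],
    [0.041, [-0.352, -0.32, 0], -9.7]
  ],
  "newtons": 20
}}

```text
time: 1.1
eef_pos: [0.397, 0.0917, 0.2267]
tcp_rot: [3.141, 0.0, 3.016]
contact_force: [1.1, 0.2, -0.1]
grip_width: 0.0409
```

```bash
cat > go.py <<'E'
from h import *
import sys
s=observe(); print(s['time'],s['eef_pos'],s['tcp_rot'],s['grip_width'],s['contact_force'])
R=Ro.from_euler('xyz',s['tcp_rot'])
T=np.array([.4593,-.0069,.05])
if len(sys.argv)>3: T=np.array([float(a) for a in sys.argv[1:4]])
print("tool shift mm",np.round(R.inv().apply(T-s['eef_pos'])*1e3,2),"turn deg",np.degrees(s['tcp_rot'][2]-3.0152))
E
python3 go.py
```

```text
1.1 [0.39703596 0.09168115 0.22673223] [3.14128695e+00 2.20125795e-04 3.01565035e+00] 0.040859735983440316 [ 1.12350768  0.19824666 -0.10501387]
tool shift mm [-74.11 -90.03 176.72] turn deg 0.025802895781434597
```

Call:
{"method": "step_arm", "body": {
  "moves": [
    [0.041, [-0.037, -0.045, 0], 0],
    [0.041, [-0.074, -0.09, 0], 0],
    [0.041, [-0.074, -0.09, 0.04], 0],
    [0.041, [-0.074, -0.09, 0.08], 0],
    [0.041, [-0.074, -0.09, 0.12], 0],
    [0.041, [-0.074, -0.09, 0.14], 0],
    [0.041, [-0.074, -0.09, 0.145], 0],
    [0.041, [-0.074, -0.09, 0.145], 0]
  ]
}}

```text
time: 2.1
eef_pos: [0.4587, -0.0051, 0.0819]
tcp_rot: [3.142, 0.0, 3.015]
contact_force: [0.2, 0.5, -0.8]
grip_width: 0.0413
```

```bash
python3 go.py; python3 - <<'E'
from h import *
for n in("scene","top"):
    a=get_image(n); cv2.imwrite(f"pics/{n}1.png",a)
    b=a[150:310,190:400] if n=="scene" else a[155:315,240:450]
    cv2.imwrite(f"pics/{n}1z.png",cv2.resize(b,None,fx=3.7,fy=3.7,interpolation=cv2.INTER_CUBIC))
E
```

```text
2.1 [ 0.45869973 -0.00512102  0.08194244] [3.14151934e+00 9.06977255e-05 3.01512729e+00] 0.04126743676788249 [ 0.19596236  0.47889734 -0.76074777]
tool shift mm [-0.82 -1.69 31.94] turn deg -0.004166030352068597
```

View pics/scene1z.png

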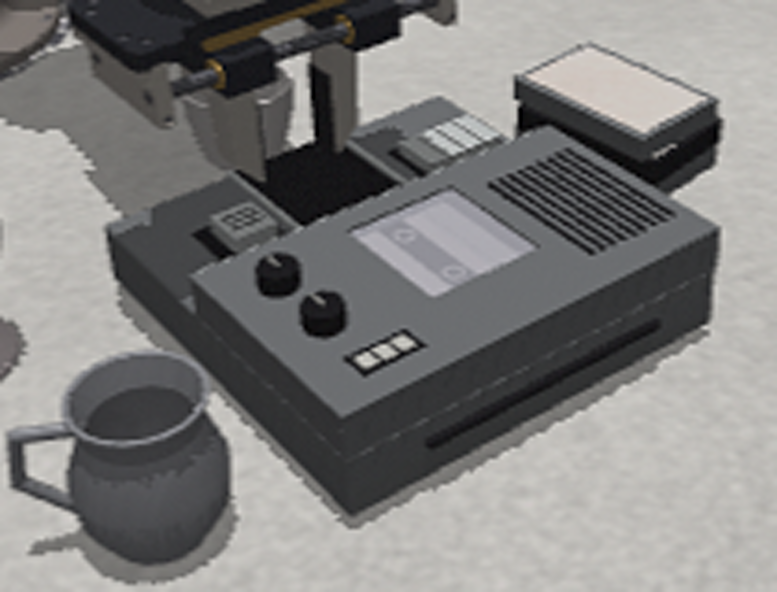

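View pics/top1z.png

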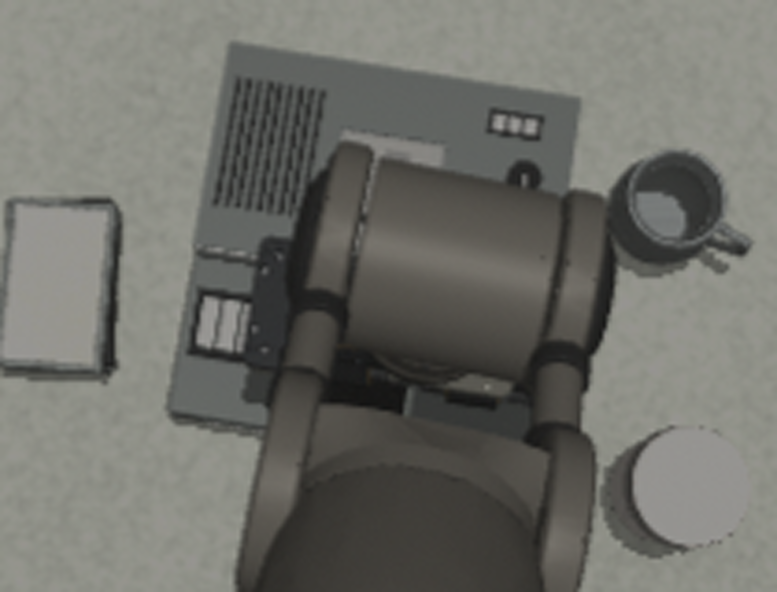

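```bash
python3 - <<'E'
from h import *
a=cv2.imread("pics/scene1.png"); s=observe(); R=Ro.from_euler('xyz',s['tcp_rot'])
x0,y0,k=205,145,8
b=cv2.resize(a[y0:y0+70,x0:x0+95],None,fx=k,fy=k,interpolation=cv2.INTER_CUBIC)
for y in (-.0395,-.030,-.0205,.0205,.030,.0395):
  for x in (-.0095,.0095):
    p=proj('scene',s['eef_pos']+R.apply([x,y,0])); q=((p-[x0,y0]+.5)*k).astype(int)
    print(y,x,p.round(1),q); cv2.circle(b,tuple(int(i) for i in q),3,(0,0,255) if y<0 else (0,255,0),-1)
cv2.imwrite("pics/scene1f.png",b)
E
```

```text
-0.0395 -0.0095 [252.7 201.2] [385 453]
-0.0395 0.0095 [247.7 197.2] [345 421]
-0.03 -0.0095 [257.  199.5] [420 440]
-0.03 0.0095 [252.  195.5] [379 408]
-0.0205 -0.0095 [261.3 197.8] [454 426]
-0.0205 0.0095 [256.2 193.9] [413 395]
0.0205 -0.0095 [279.  190.8] [596 370]
0.0205 0.0095 [273.8 187. ] [554 340]
0.03 -0.0095 [283.  189.2] [627 357]
0.03 0.0095 [277.7 185.5] [585 328]
0.0395 -0.0095 [286.9 187.6] [659 345]
0.0395 0.0095 [281.6 184. ] [617 315]
```

View pics/scene1f.png

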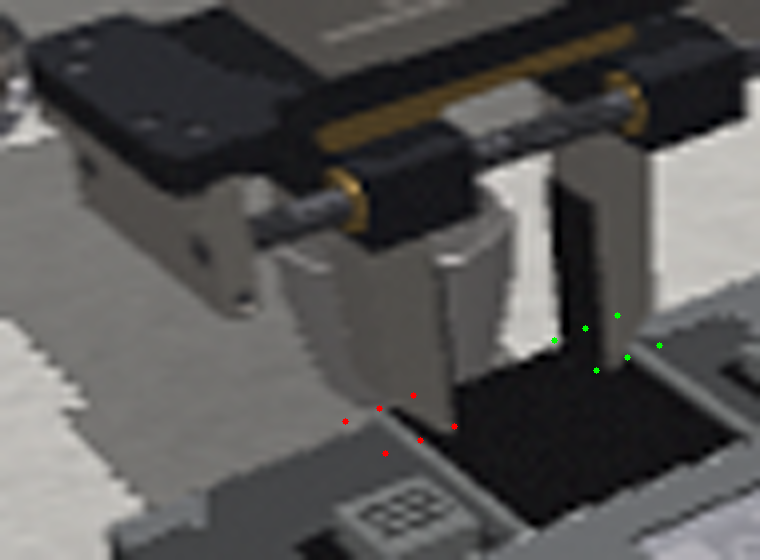

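The fingertips are thinner than their backs and lowest at the pad faces; the right tip corner is at about (454,430) in this crop. So I'll widen the opening to 54 mm, which puts the pad tip near the key centre and the other tip near the tray centre.

Call:
{"method": "step_arm", "body": {
  "moves": [
    [0.054, [-0.001, -0.003, 0], 0],
    [0.054, [-0.001, -0.003, 0.005], 0],
    [0.054, [-0.001, -0.003, 0.01], 0],
    [0.054, [-0.001, -0.003, 0.015], 0],
    [0.054, [-0.001, -0.003, 0.015], 0],
    [0.054, [-0.001, -0.003, 0.015], 0]
  ]
}}

```text
time: 2.95
eef_pos: [0.4591, -0.0082, 0.0667]
tcp_rot: [3.141, -0.0, 3.015]
contact_force: [-0.1, 0.0, -0.4]
grip_width: 0.0541
```

```bash
python3 go.py .4592 -.0079 .049;  python3 - <<'E'
from h import *
a=get_image('scene'); cv2.imwrite("pics/scene2.png",a); s=observe(); R=Ro.from_euler('xyz',s['tcp_rot'])
x0,y0,k=205,145,8
b=cv2.resize(a[y0:y0+75,x0:x0+95],None,fx=k,fy=k,interpolation=cv2.INTER_CUBIC)
w=s['grip_width']/2
for y in (-w-.0095,-w,w,w+.0095):
  for x in (-.0095,.0095):
    p=proj('scene',s['eef_pos']+R.apply([x,y,0])); q=((p-[x0,y0]+.5)*k).astype(int)
    cv2.circle(b,tuple(int(i) for i in q),2,(0,0,255) if y<0 else (0,255,0),-1)
cv2.imwrite("pics/scene2f.png",b)
E
```

```text
2.95 [ 0.45914676 -0.00817871  0.06666848] [ 3.14149323e+00 -1.11151848e-04  3.01512307e+00] 0.05408245912570796 [-0.08546159  0.02224186 -0.42877542]
tool shift mm [-0.02  0.28 17.67] turn deg -0.004407537882579586
```

View pics/scene2f.png

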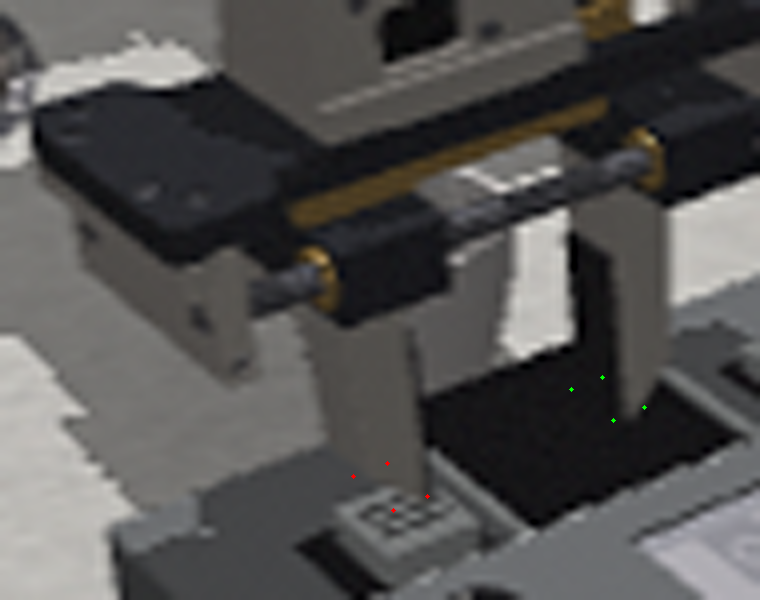

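The picture shows the key finger tip (427,495) over the cap, centred near (410,520), and the tray finger tip (625,415) over the middle of the dark tray. Now I'll press down.

Call:
{"method": "step_arm", "body": {
  "moves": [
    [0.054, [0, 0, 0.005], 0],
    [0.054, [0, 0, 0.0095], 0],
    [0.054, [0, 0, 0.012], 0],
    [0.054, [0, 0, 0.0145], 0],
    [0.054, [0, 0, 0.0165], 0],
    [0.054, [0, 0, 0.018], 0],
    [0.054, [0, 0, 0.018], 0],
    [0.054, [0, 0, 0.018], 0]
  ]
}}

```text
time: 4.0
eef_pos: [0.4589, -0.0082, 0.0487]
tcp_rot: [3.142, -0.001, 3.015]
contact_force: [-2.5, 1.1, 3.4]
grip_width: 0.0542
```

```bash
python3 go.py .4592 -.0079 .049;  python3 - <<'E'
from h import *
a=get_image('scene'); cv2.imwrite("pics/scene3.png",a)
cv2.imwrite("pics/scene3f.png",cv2.resize(a[145:245,205:325],None,fx=6,fy=6,interpolation=cv2.INTER_CUBIC))
b=get_image('top');cv2.imwrite("pics/top3f.png",cv2.resize(b[155:315,240:450],None,fx=3.7,fy=3.7,interpolation=cv2.INTER_CUBIC))
E
```

```text
4.0 [ 0.45886883 -0.00815058  0.04865008] [ 3.14151868e+00 -5.39246293e-04  3.01516672e+00] 0.05422935048519777 [-2.54478338  1.05192822  3.42370083]
tool shift mm [-0.3   0.29 -0.35] turn deg -0.0019068121448974692
```

View pics/scene3f.png

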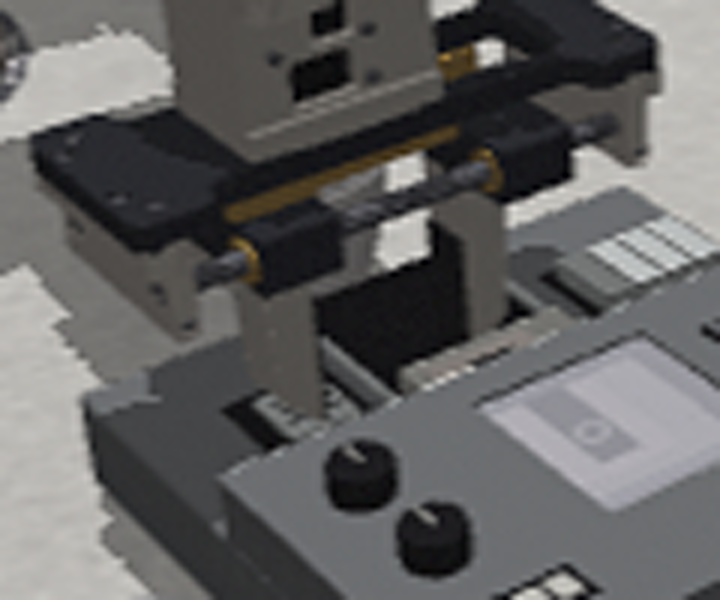

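View pics/top3f.png

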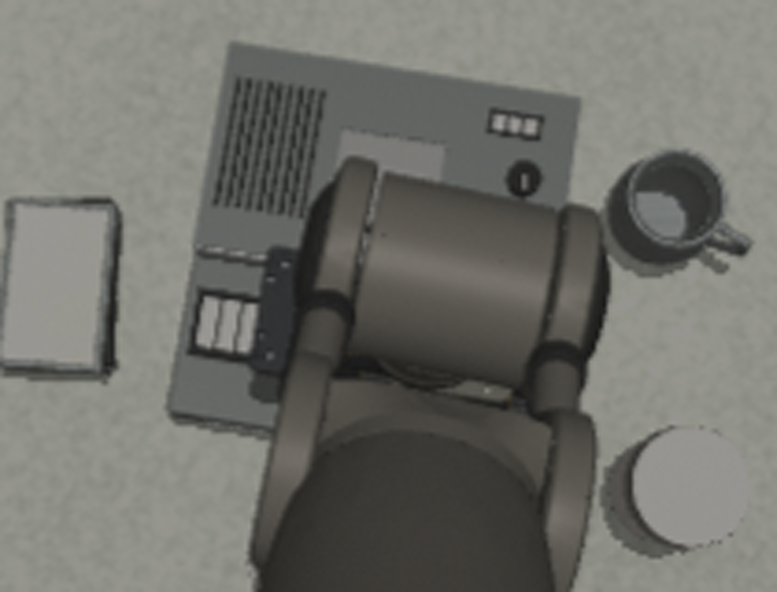

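The tape has popped out. Its white leading edge runs from about (400,372) to (550,312) in the crop and bears on the tray finger. The contact force is about 2.6 N back along the slot line and 3.4 N up from the key. I'll hold a moment and check that it's steady.

Call:
{"method": "step_arm", "body": {
  "moves": [
    [0.054, [0, 0, 0], 0],
    [0.054, [0, 0, 0], 0],
    [0.054, [0, 0, 0], 0],
    [0.054, [0, 0, 0], 0]
  ]
}}

```text
time: 4.6
eef_pos: [0.4589, -0.0082, 0.0486]
tcp_rot: [3.141, -0.0, 3.015]
contact_force: [-2.8, 0.6, 4.2]
grip_width: 0.0544
```

```bash
python3 go.py; python3 - <<'E'
from h import *
a=get_image('scene'); p=cv2.imread("pics/scene3.png"); print("change px",int((cv2.absdiff(a,p).max(2)>25).sum()))
cv2.imwrite("pics/scene4f.png",cv2.resize(a[185:220,250:310],None,fx=12,fy=12,interpolation=cv2.INTER_CUBIC))
o=np.array([.50578,.01741]);th=-.12635;R=np.array([[np.cos(th),-np.sin(th)],[np.sin(th),np.cos(th)]])
for q in ((400,372),(550,312)):
    P=onz('scene',(205+(q[0]+.5)/6-.5,145+(q[1]+.5)/6-.5),.057); print("deck mm",(R.T@(P[:2]-o)*1e3).round(1))
E
```

```text
4.6 [ 0.45893445 -0.0081554   0.04863428] [ 3.14146970e+00 -4.42937638e-04  3.01509406e+00] 0.05437614439745775 [-2.82716189  0.59224399  4.15763389]
tool shift mm [-0.2   1.29 -1.37] turn deg -0.006070069988468684
change px 13
deck mm [-29.7 -31.1]
deck mm [-28.3  28.8]
```

View pics/scene4f.png

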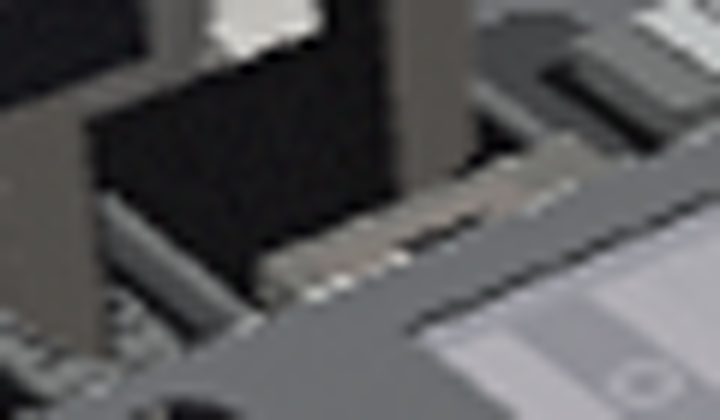

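The tape's leading edge measures about 29 mm out of the mouth (expected about 33 mm), straight to about 0.02 rad, and nothing has moved between pictures. It rests flat, with the finger bearing on it at about 2.7 N. I'm handing it in.

```bash
python3 - <<'E'
from cell import *
job_done()
s=observe(); print(s['time'],s['eef_pos'],s['contact_force'])
E
```

```text
the job is handed in; nothing more can be done
the job is handed in; nothing more can be done
```

I pressed the eject key with the right fingertip while the left one waited low in the tray. The tape popped out against it and was still held there, key down, when I handed the job in at about 4.7 s.

- **Tape position:** the leading edge measures about 29 mm out of the mouth. The fingertip pose implies about 33–34 mm. Both are well inside the 12–65 mm limits, and the gap is a few mm of camera and deck-fit error.
- **Straight and flat:** the edge is straight to about 0.02 rad. I judged it flat by eye from the picture, not by measurement.
- **Holding force:** the measured force was about 2.8 N along the slot and 4.2 N up from the key.
- **At rest:** pictures taken about 0.6 s apart were nearly identical (13 pixels changed).
- **Things around the deck:** the boxed tapes, goblet and jug look unmoved in the top view after the press. The cup was hidden behind the arm, but nothing went near it.
- **Not checked:** handing in gives no verdict, and my state reading after it was refused. So I have no reading from the final second.

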